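# Pin the radio's control module and push its selector knob home

## Task

First lock the radio's control module: take the steel pin out of the battery case and drop it through the fork and the module's tongue until its head rests on the fork. Then pick up the loose black knob, turn it so that its flat matches the D-shaped shaft, push it fully onto the shaft, and press knob and shaft right down against the spring. Finish while still gripping the knob and keeping it pressed down, and leave the bowl, cup and ceramic ball where they are.

Things in the scene. Friction and masses are not known exactly. Their poses are not given: they have to be found in the camera images.
- pin_grip (a point): Loose steel pin, upright: round shank 10 mm wide, 30 mm long, foot tapered over 3 mm; above it a round grip head 18 mm wide, 24 mm tall; 50 g. The point is the middle of the head, 12 mm above the head's underside, 42 mm above the foot; z up along the pin. It starts in a round recess of the battery case (24 mm deep, 11.8 mm wide), head's underside 6 mm above the case's top.
- case: Black plastic battery case, fixed, 70 mm in x, 120 mm in y, 36 mm tall, its thin lid lying open on the surface on its -x side, to 110 mm from the origin. Origin: centre of the underside. The pin's recess is at y = -30 mm; the tops of four batteries stand 8 mm out of the case between y = 15 and 51 mm.
- radio: Radio, fixed: black box with wooden cheeks, 134 mm in x, 208 mm in y, 50 mm tall, origin at the centre of its underside. On top stand an aluminium fork (36 mm in x, y = -75 to -15 mm, top at 82 mm) and a grey control module (x = -45 to 45 mm, y = 5 to 95 mm, top at 80 mm) whose steel tongue lies between the fork's two plates. Shaft at x = 0, y = 50 mm.
- fork_hole (a point): Centre of the upper mouth of the vertical hole, 11.8 mm in diameter, through the fork's upper plate, the module's tongue and the fork's lower plate, 32 mm deep in all. It lies 82 mm above the console's surface; z up, axes as the radio's. With the pin home the underside of its head rests on this mouth.
- shaft_top (a point): Steel D-shaft, 14 mm in diameter, standing 24 mm up from the module's top; one flat side, 2.5 mm from the axis; top 2 mm tapered. The point is the centre of its top end; z up, x straight out of the flat. It turns only stiffly (0.2 N m) and can be pushed down 4 mm against a spring (4.5 N to start, 10.5 N fully down). A 2 mm disc lies round its foot.
- stem (a joint): how far the shaft is pushed down: 0 up, 0.004 m fully down; springs back when let go
- module (a joint): slide of the control module in the fork along the radio's +y: 0 (as at the start) when the holes line up, up to 0.02 m out; stiff (6 N), locked by the pin
- knob_center (a point): Loose black knob, bore down: bar 26 mm wide (flat sides from x = -17 to 17 mm), 32 mm tall, pointed nose to x = 30 mm; 60 g. D-bore from below, 16 mm deep, about 0.9 mm wider than the shaft all round, flat on the nose side. The point is on the bore's axis, half-way up, at the bore's end: fully on, it meets shaft_top, knob x along shaft x. z up, x to the nose.
- knob_nose (a point): tip of the knob's nose, 30 mm from knob_center along the knob's x, half-way up
- bowl: glass bowl, 120 mm wide, 55 mm tall, loose; origin at the centre of its underside; a bystander
- cup: stainless steel cup, 72 mm wide, 80 mm tall, loose; origin at the centre of its underside; a bystander
- ball: white ceramic ball with a small flat foot, 90 mm wide, 86 mm tall, loose; origin at the centre of its foot; a bystander

How it is judged:
On the way, in this order (a step that is already met when the one before it is completed fails the run):
1. the pin is through fork and tongue, its head on the fork (horizontal distance between pin_grip and fork_hole below 0.004 m and z of pin_grip in the frame of fork_hole below 0.015 m and angle between pin_grip's own z axis and vertical below 0.12 rad and value of joint module below 0.002 m), for 0.2 s.
2. the knob is fully on the D-shaft, flat to flat (horizontal distance between knob_center and shaft_top below 0.003 m and z of knob_center in the frame of shaft_top below 0.002 m and angle between knob_center's own z axis and vertical below 0.12 rad and angle between the x axis of knob_center and the x axis of shaft_top, either way round below 0.3 rad and x of knob_nose in the frame of shaft_top above 0.02 m), for 0.1 s.
At the end, for the whole second after the job is handed in: Pin upright in the fork (4 mm, head within 3 mm of it), module in place; knob on the shaft (3 mm sideways, 2 mm of fully on, nose over the flat within 0.3 rad), gripped, shaft held down at least 3 of 4 mm; all through the last second (all of step 1 and all of step 2 and value of joint stem above 0.003 m and contact force between the fingers and knob above 2 N); the arm keeps its last pose, push and grip.
It fails at once if the glass bowl is shoved away or knocked over (distance of bowl from where it was at the start of the episode above 0.03 m or angle between bowl's own z axis and vertical above 0.5 rad).
It fails at once if the steel cup is shoved away or knocked over (distance of cup from where it was at the start of the episode above 0.03 m or angle between cup's own z axis and vertical above 0.5 rad).
It fails at once if the ceramic ball is shoved away or knocked over (distance of ball from where it was at the start of the episode above 0.03 m or angle between ball's own z axis and vertical above 0.5 rad).
It also fails if it takes over 58 s, if anything falls off the work surface, if the arm or the gripper's body presses on something with over 40 N, if the wrist force passes 120 N, or if a joint passes its speed limit or range.

## Robot

A 6-joint arm with a two-finger parallel gripper is mounted at the origin on the work surface. World frame = base frame: x ahead of the robot, y to its left, z up, the work surface at z = 0. Lengths are in m, angles in rad, forces in N, time in s.
With the tool pointing down it reaches from about 0.25 to 0.775 m from the base axis. Payload 8.9 kg.
Tool frame: the origin (TCP) lies at the very end of the fingers, on their centre line; the grasp point (between the pads) lies 19 mm behind it; y points along the fingers, x is the direction in which the jaws open and shut, and the axes are right-handed (so a half turn about y gives the same grasp; the last joint's range is limited). The gripper opens to 85 mm and grips with 20 to 120 N. Pads are 22 mm wide; open, the fingers measure 114 mm over their backs; the gripper's body (76 mm by 85 mm) begins 54 mm behind the grasp point. The pads swing forward as they close: fully open they stand 13 mm farther back than shut.
Start: joints at [-1.251, 0.291, -0.153, 1.127, 0, 1.431], TCP at [0.233, -0.471, 0.231] pointing down, gripper open.
Joint ranges: [-2.52, 2.52], [-0.91, 1.74], [-1.3, 1.37], [-1.96, 2.02], [-1.52, 1.47], [-3.14, 3.14]. Speed limits (rad/s): [2.22, 2.22, 2.79, 3.14, 3.14, 3.14].

## Interface

Orientations are given as a 3x3 rotation matrix whose columns are the frame's x, y, z axes.
In Python, from bench import ctrl gives the robot as it stands.
- The arm moves only by the tool move_arm, never from a script. Its argument "series" is a list of rows, each a list of 5 numbers: the finger opening in cm, from 0 to 8.54, then the shift along the tool's x, y, z in cm, then the turn about the tool's y in degrees. A call has 1 to 20 rows; each row is the pose to reach, as a shift and turn from the pose commanded when the call began, along the tool's axes at that moment; what a row does not reach only later rows make up. A row lasts 1/8 s, in which the tool goes at most 62.5 mm and 10.7 degrees, less where a joint would pass 70% of its speed; a pose out of reach is approached as far as the arm can. A call with a gripper value outside its range is refused whole. The fingers move at their own pace and stop on an object; "squeeze" is the grip in N (left out, the last holds). Time passes only in rows, so rows that repeat a pose let the fingers close. It gives the time, the measured TCP pose, the force and the opening at its end, in the units of the state.
- ctrl.get_state(): the state, without advancing time (a new reading comes with each control period).
- ctrl.get_image(name): name is "scene" or "top" or "wrist"; returns the picture (420x560x3 uint8, red, green, blue); there is no depth.
- ctrl.get_calibration(name): a dict with "vertical_fov" (degrees; the focal length in pixels is half the picture's height over the tangent of half this angle, whatever the lens; pixels are square), "cx", "cy" (the principal point, pixels), "dist" ([k1, k2, p1, p2, k3] as OpenCV has them; the pictures are not rectified), "R" (3x3) and "t" (3): a world point X has camera coordinates R X + t. Camera axes: x right, y down, z forward; pixel columns grow to the right and rows downward; lengths in m; the calibration is good to about 2 mm. A picture is of the moment at which its call begins: read the wrist's pose just before it. get_calibration takes no time and is no camera call; for the wrist camera it gives the pose at the moment of the call.
- ctrl.finish_job(): hands the job in, once; it reports no verdict.
The state is a dict: "t": time; "qpos": joint angles; "qd": joint speeds; "joint_torque": joint torques, N m; "tcp_pos": TCP position; "tcp_rot": TCP orientation; "ft_force": force on the tool from outside, world axes, zero at the start; "wrist_torque": the same for the moment, N m; "finger_gap": finger opening in m.
Only numpy, scipy, OpenCV 4.12 (cv2) and the standard library are available. Lean on these libraries where they do the work, as an engineer would, in place of code of your own. Each camera call takes 0.05 s, during which the arm holds its last target.

## Working session

There is one attempt and no reset: what is moved stays moved. The work goes in short steps, Python scripts to look and compute and a tool call to move; the robot and the scene stay as the last step left them, time stands still between calls to the robot, and variables do not carry over. Pictures are saved under pics/ and viewed, and the job is handed in when it is done.

Besides the shell and the picture viewer there is one more tool, called after "Request:" as name(argument=value, ...), one argument or row to a line, values as JSON. move_arm: Moves the arm, as the interface text tells. Its arguments: {"type":"object","properties":{"series":{"type":"array"},"squeeze":{"type":"number"}},"required":["series"]}

```bash
ls; mkdir -p pics
python3 - <<'E'
from bench import ctrl
import cv2,numpy as np
np.set_printoptions(precision=4,suppress=True)
s=ctrl.get_state(); print(s)
for n in ["scene","top","wrist"]:
    c=ctrl.get_calibration(n);print(n,c)
    im=ctrl.get_image(n);cv2.imwrite(f"pics/a_{n}.png",im[:,:,::-1])
E
```

```text
pics
{'t': 0.0, 'qpos': array([-1.2513,  0.2913, -0.1541,  1.1267,  0.    ,  1.4315]), 'qd': array([-0.0004, -0.0018, -0.001 ,  0.0015,  0.0005, -0.0002]), 'joint_torque': array([ -0.0003, -53.7148,  33.137 ,   0.0159,  -0.0001,  -0.    ]), 'tcp_pos': array([ 0.2324, -0.4703,  0.2307]), 'tcp_rot': array([[ 0.4428, -0.0004,  0.8966],
       [-0.8966,  0.0012,  0.4428],
       [-0.0013, -1.    ,  0.0002]]), 'ft_force': array([-0.0252,  0.0096,  0.1247]), 'wrist_torque': array([-0.0097, -0.0027,  0.0176]), 'finger_gap': 0.0857210361179126}
scene {'vertical_fov': 53.06023321458976, 'cx': 280.4713841843337, 'cy': 204.69851728570336, 'dist': array([-0.0777,  0.    ,  0.    ,  0.    ,  0.    ]), 'R': array([[-0.8899,  0.4561,  0.0077],
       [ 0.2651,  0.531 , -0.8048],
       [-0.3711, -0.7142, -0.5935]]), 't': array([ 0.5486, -0.0823,  1.3188])}
top {'vertical_fov': 50.042604630423305, 'cx': 274.38576717342534, 'cy': 212.0549942195694, 'dist': array([0.0003, 0.    , 0.    , 0.    , 0.    ]), 'R': array([[-0.0207, -0.9996,  0.0181],
       [-0.9969,  0.0193, -0.0764],
       [ 0.076 , -0.0196, -0.9969]]), 't': array([-0.023 ,  0.586 ,  1.1388])}
wrist {'vertical_fov': 67.77703216894953, 'cx': 279.72448521680656, 'cy': 203.87866032600442, 'dist': array([-0.0375,  0.    ,  0.    ,  0.    ,  0.    ]), 'R': array([[ 0.4423, -0.8969, -0.0015],
       [-0.8664, -0.4277,  0.2579],
       [-0.2319, -0.1127, -0.9662]]), 't': array([-0.5218, -0.0329,  0.3785])}
```

View pics/a_scene.png

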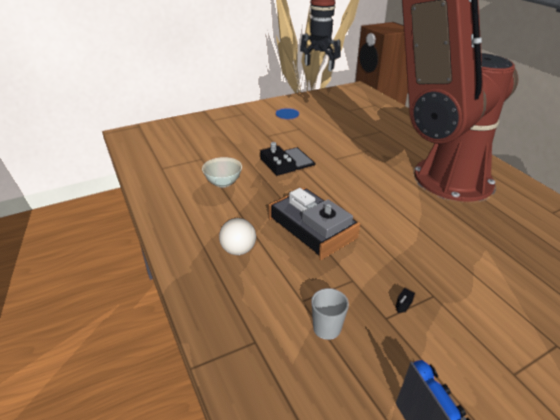

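View pics/a_top.png

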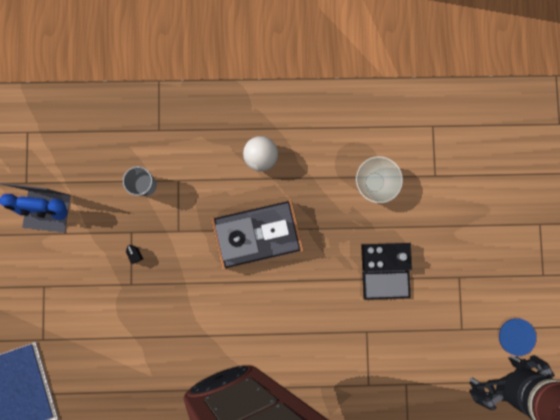

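View pics/a_wrist.png

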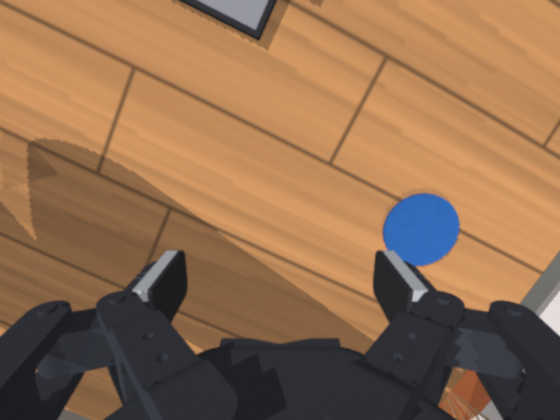

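The scene view shows the case at about (280,160), the radio at (315,220) and the knob at (404,300). In the top view the pin head is near (403,257), the fork hole near (273,231), the shaft near (237,239) and the knob near (134,254). I'll zoom in and cast rays.

```bash
cat > h.py <<'E'
import cv2,numpy as np
from bench import ctrl
np.set_printoptions(precision=4,suppress=True)
def K(c):
    f=210/np.tan(np.radians(c["vertical_fov"]/2))
    return np.array([[f,0,c["cx"]],[0,f,c["cy"]],[0,0,1.]])
def ray(c,p):
    u=cv2.undistortPoints(np.array([[p]],float),K(c),c["dist"])[0,0]
    R=np.array(c["R"]);t=np.array(c["t"])
    return -R.T@t, R.T@np.array([u[0],u[1],1.])
def onz(c,p,z):
    o,d=ray(c,p); return o+d*(z-o[2])/d[2]
def proj(c,X):
    R=np.array(c["R"]);return cv2.projectPoints(np.array([X],float),cv2.Rodrigues(R)[0],np.array(c["t"],float),K(c),np.array(c["dist"]))[0][0,0]
def tri(cp):
    A=np.zeros((3,3));b=np.zeros(3)
    for c,p in cp:
        o,d=ray(c,p);d=d/np.linalg.norm(d);P=np.eye(3)-np.outer(d,d);A+=P;b+=P@o
    X=np.linalg.solve(A,b)
    return X,[float(np.linalg.norm(proj(c,X)-p)) for c,p in cp]
def crop(im,x0,y0,x1,y1,k,fn):
    cv2.imwrite(fn,cv2.resize(im[y0:y1,x0:x1],None,fx=k,fy=k,interpolation=cv2.INTER_CUBIC))
E
python3 - <<'E'
from h import *
im=cv2.imread("pics/a_top.png")
crop(im,205,190,425,310,3.6,"pics/b1.png")
crop(im,100,230,170,280,8,"pics/b2.png")
s=cv2.imread("pics/a_scene.png"); crop(s,250,130,420,320,3.1,"pics/b3.png")
E
```

```text
(no output)
```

View pics/b1.png

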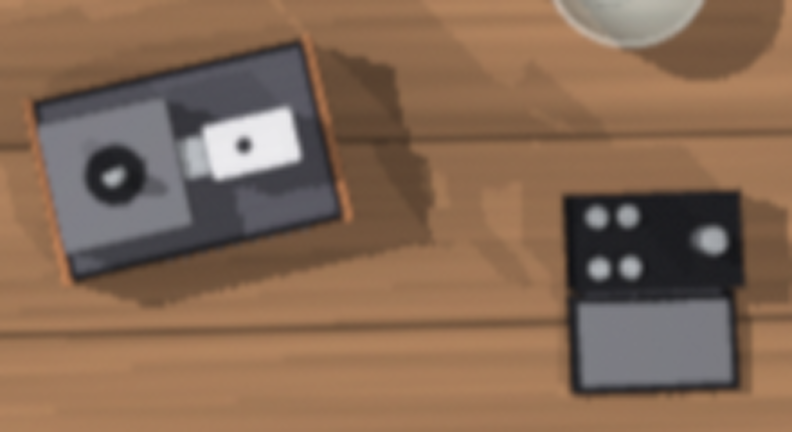

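View pics/b2.png

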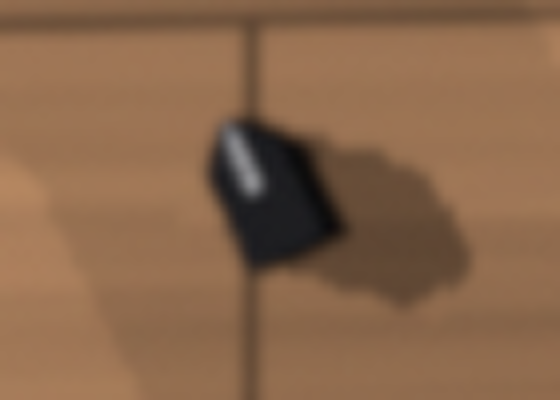

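View pics/b3.png

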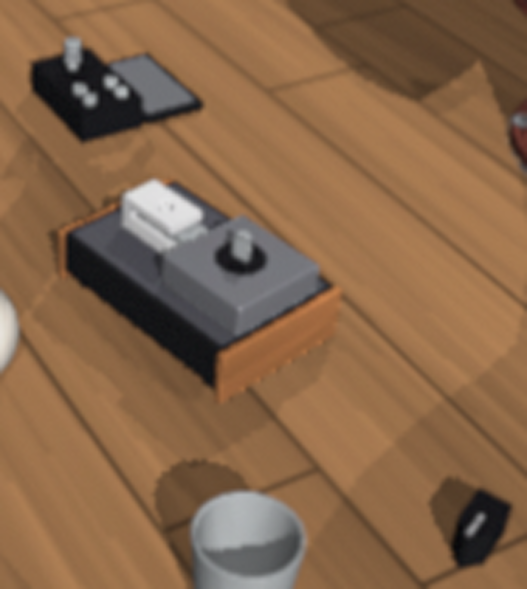

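In the zooms the pin head's top is at about (712,240) and the fork hole at (244,145). The shaft top is at about (114,176) with its disc around it. The knob's nose points up and left. Next I'll compute coarse positions.

Run:
```python
from h import *
c=ctrl.get_calibration("top");s=ctrl.get_calibration("scene")
T=lambda x,y:(205+(x+.5)/3.6-.5,190+(y+.5)/3.6-.5)
S=lambda x,y:(250+(x+.5)/3.1-.5,130+(y+.5)/3.1-.5)
B=lambda x,y:(100+(x+.5)/8-.5,230+(y+.5)/8-.5)
print("pin top",onz(c,T(714,240),.066),onz(s,S(73,41),.066), tri([(c,T(714,240)),(s,S(73,41))]))
print("hole",onz(c,T(244,145),.082),onz(s,S(171,208),.082), tri([(c,T(244,145)),(s,S(171,208))]))
print("shaft",onz(c,T(112,179),.104),onz(s,S(244,233),.104))
print("disc",onz(c,T(115,175),.082))
print("case corners",[onz(c,T(*p),.036) for p in [(565,197),(738,192),(743,285)]])
print("radio corners",[onz(c,T(*p),.05) for p in [(28,102),(302,40),(347,218),(70,280)]])
for n,p in dict(nose=(218,135),nose2=(232,120),r1=(300,145),r2=(343,235),l2=(255,268),l1=(210,165)).items(): print("knob",n,onz(c,B(*p),.032),onz(c,B(*p),0))
print("knobline",onz(c,B(230,128),.032),onz(c,B(256,190),.032))
for n,p in dict(bowl=(379,180),ball=(261,154),cup=(139,182)).items(): print(n,onz(c,p,.05))
```

```text
pin top [ 0.4659 -0.3504  0.066 ] [ 0.4626 -0.3529  0.066 ] (array([ 0.4653, -0.3491,  0.0686]), [0.32377964673194154, 0.24793489319579073])
hole [ 0.5372 -0.0279  0.082 ] [ 0.5331 -0.0256  0.082 ] (array([ 0.5352, -0.0266,  0.0824]), [0.9709241107378667, 0.9142250616495027])
shaft [0.5157 0.0604 0.104 ] [0.5147 0.0562 0.104 ]
disc [0.5187 0.0598 0.082 ]
case corners [array([ 0.4976, -0.2548,  0.036 ]), array([ 0.4986, -0.378 ,  0.036 ]), array([ 0.4331, -0.3787,  0.036 ])]
radio corners [array([0.5714, 0.1217, 0.05  ]), array([ 0.6113, -0.0705,  0.05  ]), array([ 0.4862, -0.099 ,  0.05  ]), array([0.4474, 0.094 , 0.05  ])]
knob nose [0.5047 0.3407 0.032 ] [0.5049 0.3505 0.    ]
knob nose2 [0.5093 0.3363 0.032 ] [0.5097 0.346  0.    ]
knob r1 [0.501  0.3149 0.032 ] [0.5011 0.324  0.    ]
knob r2 [0.4724 0.3013 0.032 ] [0.4717 0.31   0.    ]
knob l2 [0.4626 0.3289 0.032 ] [0.4616 0.3384 0.    ]
knob l1 [0.4953 0.3431 0.032 ] [0.4952 0.353  0.    ]
knobline [0.5068 0.3369 0.032 ] [0.4871 0.3287 0.032 ]
bowl [ 0.66   -0.3021  0.05  ]
ball [ 0.7321 -0.0032  0.05  ]
cup [0.6658 0.3053 0.05  ]
```

```bash
cat >> h.py <<'E'
def togo(target, az=None):
    """shift in tool cm and turn deg, from current measured pose; az = desired azimuth deg of tool x (mod 180)"""
    s=ctrl.get_state();R=np.array(s["tcp_rot"]);d=R.T@(np.array(target)-s["tcp_pos"])*100
    a=np.degrees(np.arctan2(R[1,0],R[0,0]));out=[round(float(v),2) for v in d]
    if az is not None:
        t=(a-az+90)%180-90; out.append(round(float(t),1))
    print("togo",out,"tcp",s["tcp_pos"],"az",round(float(a),1),"q6",s["qpos"][5],"t",s["t"])
    return out
E
python3 - <<'E'
from h import *
c=ctrl.get_calibration("wrist");s=ctrl.get_state();R=s["tcp_rot"]
o,d=ray(c,(c["cx"],c["cy"]))
print("cam in tool",R.T@(o-s["tcp_pos"]),"view",R.T@d)
az=np.radians(-20)
Rz=np.array([[np.cos(az),0,-np.sin(az)],[np.sin(az),0,np.cos(az)],[0,-1,0]])
print(np.linalg.det(Rz))
# tool with x at az: z = x cross y ; want pin top at optical axis, TCP z 0.16
for azd in(-20,):
    co=R.T@(o-s["tcp_pos"]);dv=R.T@d
    k=(0.17-co[1]-0.066)/dv[1]
    off=co+k*dv; print("off",off)
    tgt=np.array([.465,-.350,.066])-Rz@off; print(tgt); togo(tgt,azd)
E
```

```text
cam in tool [-0.0024 -0.1425  0.0655] view [-0.0006  0.9661 -0.258 ]
1.0
off [-0.0026  0.104  -0.0004]
[ 0.4675 -0.3505  0.17  ]
togo [-0.33, 6.09, 26.39, -43.7] tcp [ 0.2324 -0.4704  0.2309] az -63.7 q6 1.4314732578661196 t 0.15
```

Request:
move_arm(
  series=[
    [6,-0.1,1,5,-9],
    [6,-0.1,2,10,-18],
    [6,-0.2,3,15,-27],
    [6,-0.3,4.5,20.5,-36],
    [6,-0.3,6,25,-43],
    [6,-0.3,6.1,26.4,-43.7],
    [6,-0.3,6.1,26.4,-43.7],
    [6,-0.3,6.1,26.4,-43.7],
  ],
)

```text
t: 1.15
tcp_pos: [0.467, -0.3519, 0.1707]
tcp_rot: [[0.939, -0.0, 0.344], [-0.344, -0.001, 0.939], [0.0, -1.0, -0.001]]
ft_force: [-0.8, 0.1, -0.1]
finger_gap: 0.0603
```

Run:
```python
from h import *
c=ctrl.get_calibration("wrist");s=ctrl.get_state();im=ctrl.get_image("wrist")
print(s["t"],s["tcp_pos"],s["tcp_rot"],s["qpos"],s["ft_force"])
cv2.imwrite("pics/c.png",im[:,:,::-1]); np.savez("c.npz",**{k:np.array(v) for k,v in c.items()})
print(proj(c,[.465,-.350,.066]))
```

```text
1.15 [ 0.467  -0.3519  0.1707] [[ 0.9389 -0.      0.3442]
 [-0.3442 -0.0005  0.9389]
 [ 0.0002 -1.     -0.0005]] [-0.7705  0.4414 -0.0925  1.0365 -0.0004  1.1516] [-0.7988  0.1041 -0.0662]
[278.5598 203.788 ]
```

View pics/c.png

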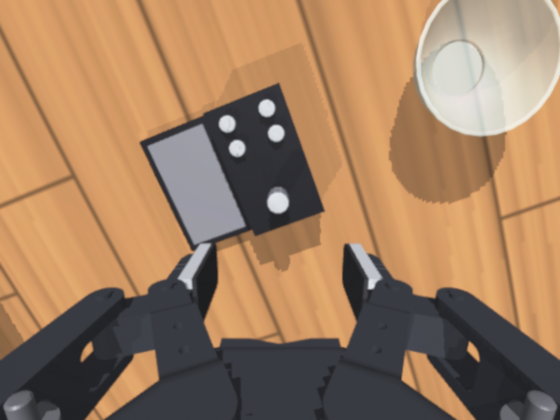

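The wrist view shows the pin head at about (278,202), between the jaws as expected. I'll refine that position.

Run:
```python
from h import *
c=dict(np.load("c.npz"))
im=cv2.imread("pics/c.png");crop(im,250,170,310,230,10,"pics/c1.png")
g=im.min(axis=2);m=(g>205).astype(np.uint8);m[:170]=0;m[230:]=0;m[:,:250]=0;m[:,310:]=0
for ct in cv2.findContours(m,0,1)[0]:
    if cv2.contourArea(ct)>40:
        (p,r)=cv2.minEnclosingCircle(ct);M=cv2.moments(ct);q=(M["m10"]/M["m00"],M["m01"]/M["m00"]);e=cv2.fitEllipse(ct)
        print(p,r,q,e,onz(c,p,.066),onz(c,e[0],.066))
        print("diam mm",e[1][0]/K(c)[0,0]*(.1707+.1425-.066)*1e3)
        togo(np.r_[onz(c,e[0],.066)[:2],.0445])
```

```text
(277.3023376464844, 202.17442321777344) 9.562914848327637 (277.5404858299595, 201.8582995951417) ((277.5429382324219, 201.86431884765625), (17.38945198059082, 18.221282958984375), 148.5094757080078) [ 0.4645 -0.3484  0.066 ] [ 0.4648 -0.3482  0.066 ]
diam mm 13.749226618575491
togo [-0.34, 12.63, 0.29] tcp [ 0.467  -0.352   0.1708] az -20.1 q6 1.1515577914196145 t 1.2
```

View pics/c1.png

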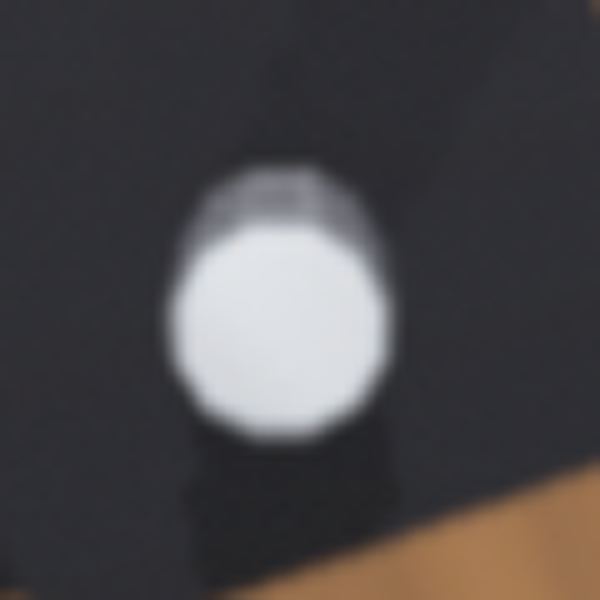

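Request:
move_arm(
  series=[
    [5,-0.35,4,0.25,0],
    [5,-0.35,8,0.25,0],
    [5,-0.35,11,0.25,0],
    [5,-0.35,12.6,0.25,0],
    [5,-0.35,12.6,0.25,0],
    [3,-0.35,12.6,0.25,0],
  ],
  squeeze=40,
)

```text
t: 1.95
tcp_pos: [0.466, -0.3485, 0.0456]
tcp_rot: [[0.939, 0.001, 0.343], [-0.343, -0.001, 0.939], [0.002, -1.0, -0.001]]
ft_force: [0.1, -0.1, 0.6]
finger_gap: 0.033
```

Run:
```python
from h import *
c=ctrl.get_calibration("wrist");s=ctrl.get_state();im=ctrl.get_image("wrist")
print(s["tcp_pos"],s["ft_force"],s["finger_gap"])
cv2.imwrite("pics/d.png",im[:,:,::-1])
```

```text
[ 0.466  -0.3485  0.0456] [ 0.0761 -0.1168  0.5913] 0.033032637380150665
```

View pics/d.png

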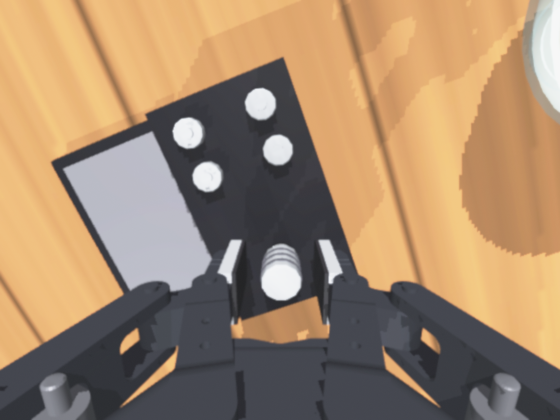

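The pin head at (281,275) sits centred between the pads at columns 232 and 330, so I can close.

Request:
move_arm(
  series=[
    [1,0,0,0,0],
    [1,0,0,0,0],
    [1,0,0,0,0],
    [1,0,0,0,0],
    [1,0,-1,0,0],
    [1,0,-3,0,0],
    [1,0,-6,0,0],
    [1,0,-9,0,0],
    [1,0,-9,0,0],
  ],
  squeeze=40,
)

```text
t: 3.12
tcp_pos: [0.4666, -0.3486, 0.1371]
tcp_rot: [[0.94, 0.003, 0.342], [-0.342, -0.003, 0.94], [0.004, -1.0, -0.002]]
ft_force: [-0.0, 0.7, -1.4]
finger_gap: 0.0163
```

Run:
```python
from h import *
c=ctrl.get_calibration("wrist");s=ctrl.get_state();im=ctrl.get_image("wrist")
print(s["tcp_pos"],s["ft_force"],s["finger_gap"])
cv2.imwrite("pics/e.png",im[:,:,::-1])
# over the fork, wrist view plan
togo([.535,-.027,.170],12-0)
```

```text
[ 0.4666 -0.3486  0.1371] [-0.047   0.7127 -1.4317] 0.01627669577238035
togo [-4.48, -3.48, 32.52, -32.0] tcp [ 0.4659 -0.3479  0.1355] az -20.0 q6 1.1528689389390072 t 3.175
```

View pics/e.png

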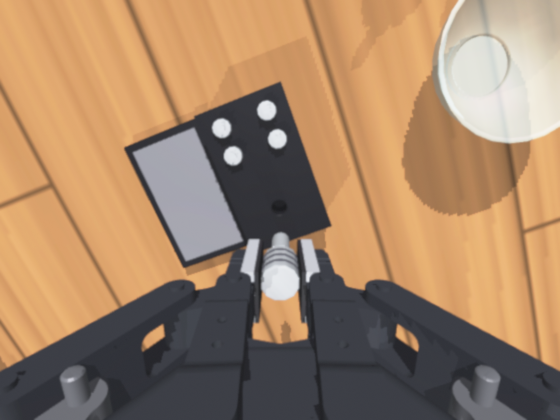

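The pin is held upright between the pads, with its foot at about (280,238) and the empty recess at (279,207). Next I'll go to a viewing pose just short of the fork.

Run:
```python
from h import *
togo([.543,-.066,.165],12)
```

```text
togo [-2.4, -2.98, 29.13, -32.0] tcp [ 0.4659 -0.3479  0.1355] az -20.0 q6 1.1528689389390072 t 3.175
```

Request:
move_arm(
  series=[
    [1,-0.3,-1,3,-5],
    [1,-0.6,-2,7,-12],
    [1,-1.2,-3,12,-20],
    [1,-1.8,-3,18,-28],
    [1,-2.2,-3,24,-32],
    [1,-2.4,-3,28,-32],
    [1,-2.4,-3,29.1,-32],
    [1,-2.4,-3,29.1,-32],
    [1,-2.4,-3,29.1,-32],
  ],
)

```text
t: 4.3
tcp_pos: [0.542, -0.067, 0.164]
tcp_rot: [[0.978, -0.001, -0.207], [0.207, -0.0, 0.978], [-0.001, -1.0, -0.0]]
ft_force: [0.1, -1.1, -0.2]
finger_gap: 0.0166
```

Run:
```python
from h import *
c=ctrl.get_calibration("wrist");s=ctrl.get_state();im=ctrl.get_image("wrist")
print(s["t"],s["tcp_pos"],s["tcp_rot"],s["ft_force"],s["finger_gap"])
cv2.imwrite("pics/f.png",im[:,:,::-1]); np.savez("f.npz",tcp=s["tcp_pos"],rot=s["tcp_rot"],**{k:np.array(v) for k,v in c.items()})
crop(im[:,:,::-1],190,60,390,300,2.5,"pics/f1.png")
```

```text
4.3 [ 0.542 -0.067  0.164] [[ 0.9784 -0.0008 -0.2066]
 [ 0.2066 -0.0002  0.9784]
 [-0.0008 -1.     -0.    ]] [ 0.1181 -1.0651 -0.1937] 0.01660397124371836
```

View pics/f.png

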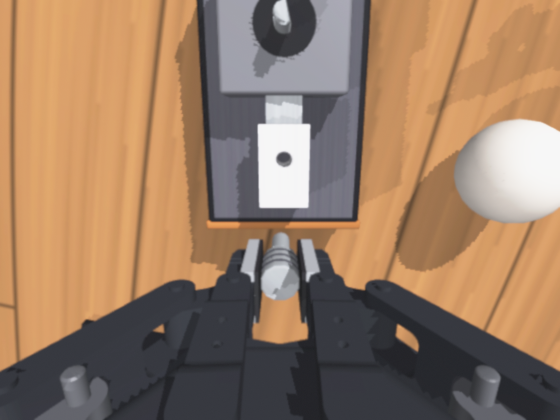

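View pics/f1.png

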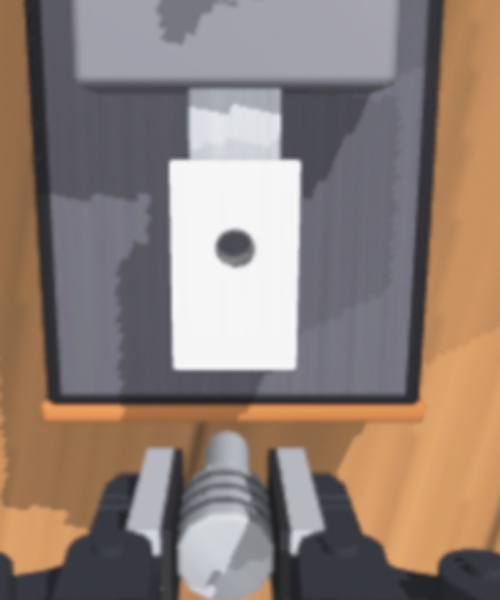

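The fork plate spans about (258-309, 123-208) with its hole at (284,159). The pin foot's centre line is near column 280.6. I'll compute the hole position and check it against the fork's size.

```bash
python3 - <<'E'
from h import *
c=dict(np.load("f.npz"));im=cv2.imread("pics/f.png");g=cv2.cvtColor(im,6)
tcp=c["tcp"];R=c["rot"]
w=(g>215).astype(np.uint8);w[:110]=0;w[215:]=0;w[:,:240]=0;w[:,330:]=0
cts=cv2.findContours(w,cv2.RETR_CCOMP,1)[0]
ct=max(cts,key=cv2.contourArea);r=cv2.minAreaRect(ct);b=cv2.boxPoints(r);print(r)
B=np.array([onz(c,p,.082) for p in b]);print(B, np.linalg.norm(B-np.roll(B,1,0),axis=1),"ctr",B.mean(0))
h=(g[145:175,270:300]<150).astype(np.uint8)
n,l,st,ce=cv2.connectedComponentsWithStats(h)
for i in range(1,n):
    if st[i,4]>30:
        p=ce[i]+[270,145];print("hole px",p,st[i]);H=onz(c,p,.082);print(H)
d=R.T@(H-tcp);print("hole in tool",d)
# pin axis: foot at 33mm below tcp
for px in [(280.6,236)]:
    o,dd=ray(c,px);rt=R.T@(o-tcp);rd=R.T@dd
    k=(0.0325-rt[1])/rd[1];print("foot front in tool",rt+k*rd)
# head top in tool
for px in [(281,278)]:
    o,dd=ray(c,px);rt=R.T@(o-tcp);rd=R.T@dd
    k=(-0.0205-rt[1])/rd[1];print("headtop in tool",rt+k*rd)
E
python3 - <<'E'
import cv2
im=cv2.imread("pics/f.png")[220:310,235:325]
cv2.imwrite("pics/f2.png",cv2.resize(im,None,fx=6,fy=6,interpolation=cv2.INTER_CUBIC))
E
```

```text
((282.7124328613281, 164.8654022216797), (51.26520919799805, 83.48905181884766), 1.3322198390960693)
[[ 0.5232 -0.0648  0.082 ]
 [ 0.5132 -0.0052  0.082 ]
 [ 0.5483  0.0013  0.082 ]
 [ 0.5607 -0.0578  0.082 ]] [0.0382 0.0604 0.0357 0.0604] ctr [ 0.5364 -0.0316  0.082 ]
hole px [283.646  158.6087] [  7   7  14  14 161]
[ 0.5359 -0.0261  0.082 ]
hole in tool [0.0025 0.082  0.0413]
foot front in tool [0.0001 0.0325 0.0011]
headtop in tool [ 0.0001 -0.0205  0.0019]
```

View pics/f2.png

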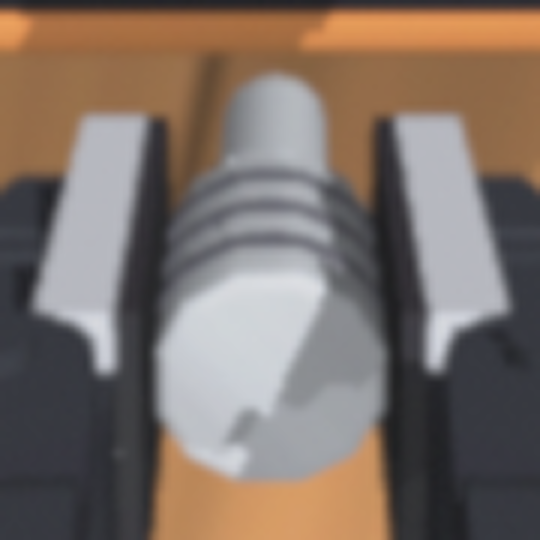

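Run:
```python
from h import *
c=dict(np.load("f.npz"));tcp=c["tcp"];R=c["rot"]
def tl(px,y):
    o,dd=ray(c,px);rt=R.T@(o-tcp);rd=R.T@dd
    return rt+(y-rt[1])/rd[1]*rd
print("foot front", tl((280.8,232.3),.0325), "3mm up",tl((280.8,232.3),.0295))
print("head top ctr", tl((280.3,282.7),-.0205),"L",tl((235+155/6,283),-.0205),"R",tl((235+388/6,283),-.0205),"top",tl((280,220+272/6),-.0205),"bot",tl((280,220+480/6),-.0205))
H=R.T@(np.array([.5359,-.0261,.082])-tcp)
print(H)
```

```text
foot front [0.0003 0.0325 0.0034] 3mm up [0.0003 0.0295 0.0045]
head top ctr [-0.0002 -0.0205 -0.0004] L [-0.0086 -0.0205 -0.0005] R [ 0.0083 -0.0205 -0.0005] top [-0.0003 -0.0205  0.0079] bot [-0.0003 -0.0205 -0.0089]
[0.0025 0.082  0.0413]
```

The fork measures 36 x 60 mm, which agrees with the task, and the pin is upright with its axis at about (0, -0.5 mm) in the tool frame. I'll align it just above the hole.

Request:
move_arm(
  series=[
    [1,0.2,0,2.5,0],
    [1,0.25,1,4.2,0],
    [1,0.25,3,4.2,0],
    [1,0.25,4.3,4.2,0],
    [1,0.25,4.3,4.2,0],
    [1,0.25,4.3,4.2,0],
  ],
)

```text
t: 5.1
tcp_pos: [0.5365, -0.0246, 0.1216]
tcp_rot: [[0.978, 0.0, -0.207], [0.207, -0.0, 0.978], [0.0, -1.0, -0.0]]
ft_force: [0.6, -0.4, 0.3]
finger_gap: 0.0164
```

Run:
```python
from h import *
c=ctrl.get_calibration("wrist");s=ctrl.get_state();im=ctrl.get_image("wrist")
print(s["t"],s["tcp_pos"],s["ft_force"],s["finger_gap"])
cv2.imwrite("pics/g.png",im[:,:,::-1]); np.savez("g.npz",tcp=s["tcp_pos"],rot=s["tcp_rot"],**{k:np.array(v) for k,v in c.items()})
crop(im[:,:,::-1],210,0,350,310,1.9,"pics/g0.png")
crop(im[:,:,::-1],235,190,325,290,6,"pics/g1.png")
```

```text
5.1 [ 0.5365 -0.0246  0.1216] [ 0.5837 -0.3827  0.316 ] 0.016396586064605666
```

View pics/g.png

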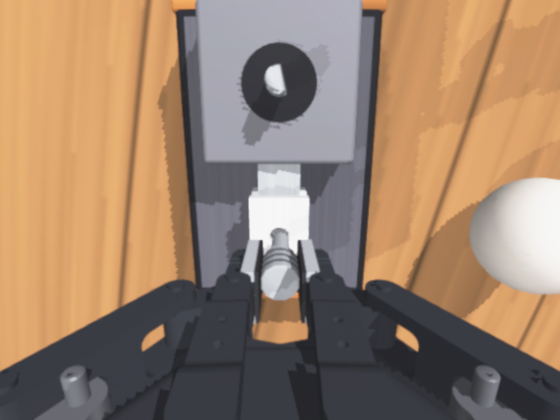

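View pics/g1.png

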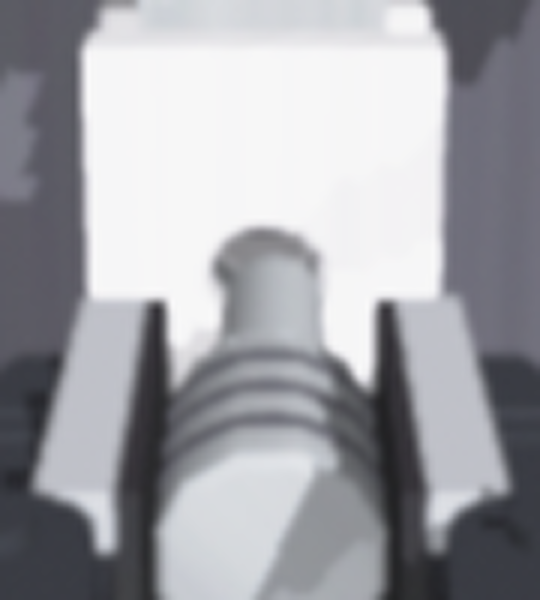

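Run:
```python
from h import *
c=dict(np.load("g.npz"));tcp=c["tcp"];R=c["rot"]
def tl(px,y):
    o,dd=ray(c,px);rt=R.T@(o-tcp);rd=R.T@dd
    return rt+(y-rt[1])/rd[1]*rd
yh=tcp[2]-.082
for q in [(266,226),(212,265),(322,265)]: print(q,tl((235+q[0]/6,190+q[1]/6),yh))
print("fork far edge", tl((235+264/6,190+38/6),yh),"L/R at y230",tl((235+85/6,228),yh),tl((235+444/6,228),yh))
print("pin left/right at foot",tl((235+228/6,235),.031),tl((235+320/6,235),.031))
```

```text
(266, 226) [-0.0006  0.0396  0.0038]
(212, 265) [-0.0062  0.0396 -0.0004]
(322, 265) [ 0.0052  0.0396 -0.0004]
fork far edge [-0.0008  0.0396  0.0237] L/R at y230 [-0.0192  0.0396  0.0036] [0.0177 0.0396 0.0036]
pin left/right at foot [-0.0043  0.031   0.0023] [0.0047 0.031  0.0023]
```

The hole is about 0.9 mm to -x and 1.2 mm to -z of the pin. I'll correct that and start inserting.

Request:
move_arm(
  series=[
    [1,-0.09,0,-0.12,0],
    [1,-0.09,0.3,-0.12,0],
    [1,-0.09,0.6,-0.12,0],
    [1,-0.09,0.9,-0.12,0],
    [1,-0.09,1.2,-0.12,0],
    [1,-0.09,1.2,-0.12,0],
  ],
)

```text
t: 5.9
tcp_pos: [0.5353, -0.0256, 0.109]
tcp_rot: [[0.978, -0.001, -0.208], [0.208, 0.0, 0.978], [-0.001, -1.0, 0.0]]
ft_force: [-0.1, -0.1, -0.4]
finger_gap: 0.0164
```

Run:
```python
from h import *
s=ctrl.get_state();im=ctrl.get_image("wrist")
print(s["t"],s["tcp_pos"],s["ft_force"],s["wrist_torque"],s["finger_gap"])
crop(im[:,:,::-1],235,190,325,290,6,"pics/h1.png")
```

```text
5.9 [ 0.5353 -0.0256  0.109 ] [-0.0665 -0.0984 -0.438 ] [-0.0406 -0.0279 -0.0207] 0.016422837856887536
```

View pics/h1.png

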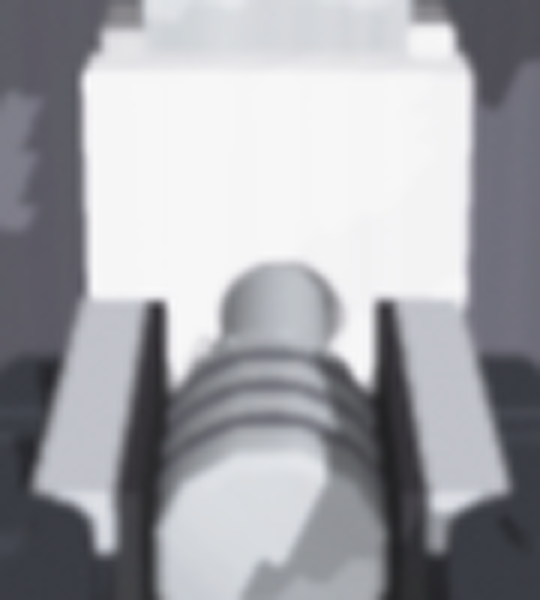

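The pin is in the hole with no force. I'll go deeper with a slight x shift.

Request:
move_arm(
  series=[
    [1,0.05,0.4,0,0],
    [1,0.05,0.8,0,0],
    [1,0.05,1.2,0,0],
    [1,0.05,1.6,0,0],
    [1,0.05,1.9,0,0],
    [1,0.05,2.15,0,0],
    [1,0.05,2.15,0,0],
  ],
)

```text
t: 6.82
tcp_pos: [0.5359, -0.0256, 0.0876]
tcp_rot: [[0.978, -0.0, -0.208], [0.208, 0.0, 0.978], [-0.0, -1.0, 0.0]]
ft_force: [-0.2, -0.2, -0.6]
finger_gap: 0.0162
```

Run:
```python
from h import *
s=ctrl.get_state();im=ctrl.get_image("wrist")
print(s["t"],s["tcp_pos"],s["ft_force"],s["wrist_torque"],s["finger_gap"])
crop(im[:,:,::-1],235,190,325,290,6,"pics/i1.png")
```

```text
6.825 [ 0.5359 -0.0256  0.0876] [-0.2021 -0.1746 -0.5736] [ 0.0183  0.0605 -0.0191] 0.016197870389240723
```

View pics/i1.png

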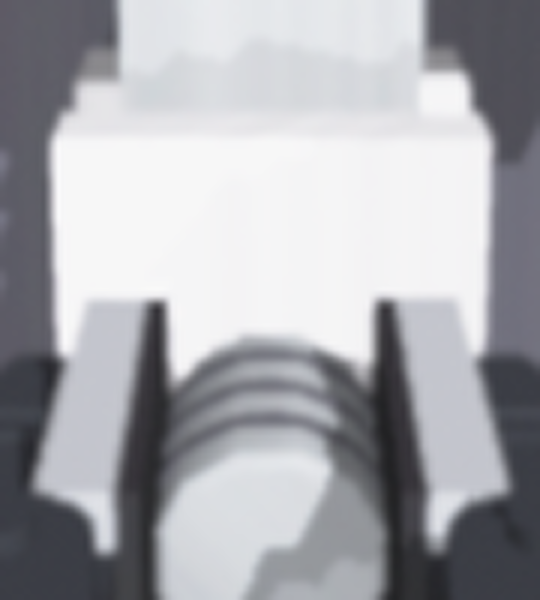

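Request:
move_arm(
  series=[
    [2.4,0,0,0,0],
    [3.5,0,0,0,0],
    [4.5,0,0,0,0],
    [5,0,-1.5,0,0],
    [5,0,-4,0,0],
    [5,0,-7.5,0,1],
    [5,0,-9,2,0],
    [5,0,-9.5,4,0],
    [5,0,-9.5,4,0],
  ],
)

```text
t: 8.0
tcp_pos: [0.5269, 0.0156, 0.1826]
tcp_rot: [[0.978, -0.001, -0.21], [0.21, 0.0, 0.978], [-0.001, -1.0, 0.001]]
ft_force: [-0.3, -0.1, 0.3]
finger_gap: 0.0498
```

Run:
```python
from h import *
c=ctrl.get_calibration("wrist");s=ctrl.get_state();im=ctrl.get_image("wrist")
print(s["t"],s["tcp_pos"],s["ft_force"],s["finger_gap"])
cv2.imwrite("pics/j.png",im[:,:,::-1]); np.savez("j.npz",tcp=s["tcp_pos"],rot=s["tcp_rot"],**{k:np.array(v) for k,v in c.items()})
crop(im[:,:,::-1],230,40,350,240,4,"pics/j1.png")
togo([.517,.060,.13],12)
```

```text
8.0 [0.5269 0.0156 0.1826] [-0.3443 -0.0851  0.2782] 0.04983598861124377
togo [-0.03, 5.22, 4.63, 0.1] tcp [0.527  0.0148 0.1822] az 12.1 q6 1.2489324520182443 t 8.05
```

View pics/j.png

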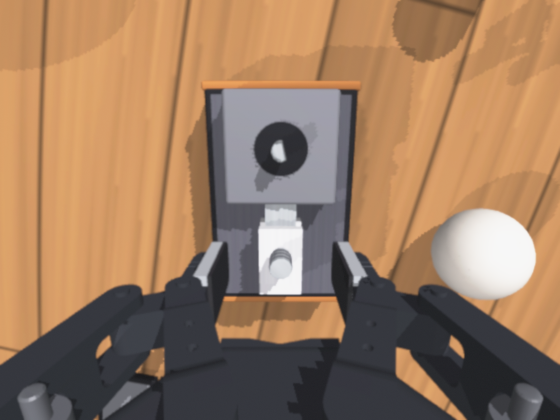

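View pics/j1.png

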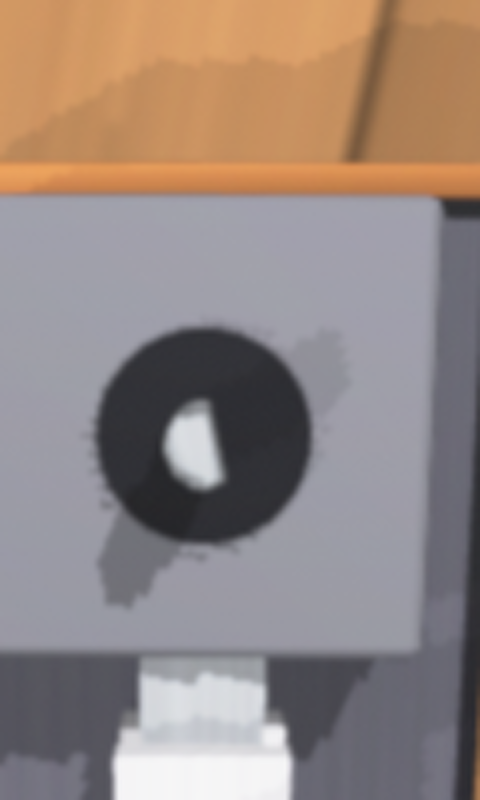

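The pin stands in the fork with its head at (281,263). The shaft's D top is at (279,151) with its flat facing right. I'll take a closer look at the shaft.

Request:
move_arm(
  series=[
    [5,0,1.5,1,0],
    [5,0,3,1.5,0],
    [5,0,3.5,1.5,0],
    [5,0,3.5,1.5,0],
  ],
)

```text
t: 8.55
tcp_pos: [0.5244, 0.028, 0.1473]
tcp_rot: [[0.978, -0.001, -0.208], [0.208, -0.0, 0.978], [-0.001, -1.0, 0.0]]
ft_force: [0.1, -0.2, 0.5]
finger_gap: 0.0494
```

Run:
```python
from h import *
c=ctrl.get_calibration("wrist");s=ctrl.get_state();im=ctrl.get_image("wrist")
print(s["t"],s["tcp_pos"],s["ft_force"],s["finger_gap"])
cv2.imwrite("pics/k.png",im[:,:,::-1]); np.savez("k.npz",tcp=s["tcp_pos"],rot=s["tcp_rot"],**{k:np.array(v) for k,v in c.items()})
crop(im[:,:,::-1],220,70,340,190,5,"pics/k1.png")
```

```text
8.55 [0.5244 0.028  0.1473] [ 0.1046 -0.1824  0.5249] 0.04935221810979806
```

View pics/k.png

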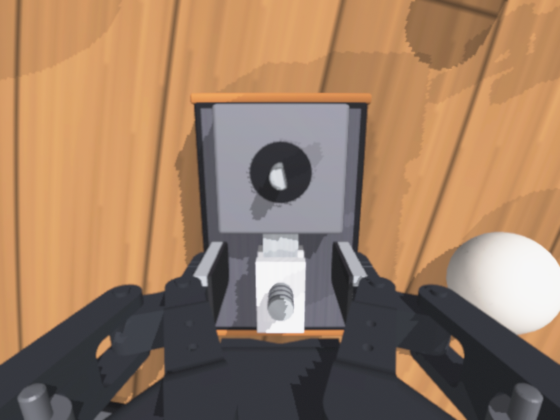

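View pics/k1.png

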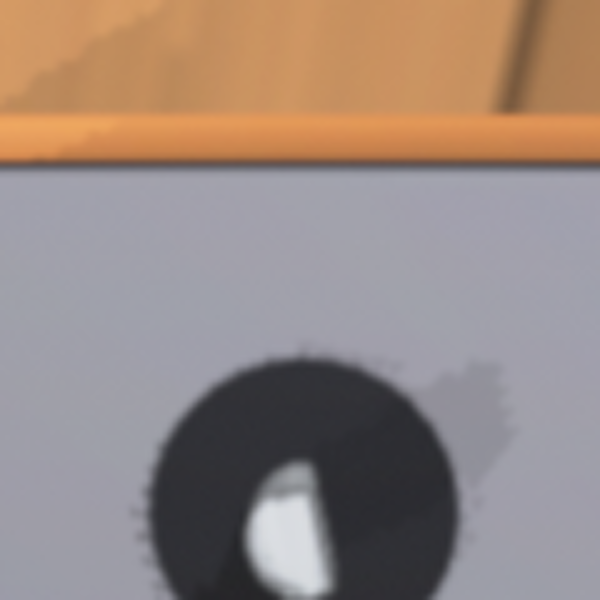

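Run:
```python
from h import *
c=dict(np.load("k.npz"));tcp=c["tcp"];R=c["rot"];im=cv2.imread("pics/k.png")
crop(im,255,145,305,215,9,"pics/k2.png")
g=cv2.cvtColor(im,6);b=im[:,:,0]
m=((g<85)).astype(np.uint8);m[:125]=0;m[215:]=0;m[:,:235]=0;m[:,325:]=0
cts=cv2.findContours(m,0,1)[0];ct=max(cts,key=cv2.contourArea)
hull=cv2.convexHull(ct);e=cv2.fitEllipse(hull);print("disc",e,onz(c,e[0],.082),"d",e[1][0]/K(c)[0,0]*(.1473+.1425-.082))
m=(g>170).astype(np.uint8);m[:155]=0;m[200:]=0;m[:,:262]=0;m[:,300:]=0
cts=cv2.findContours(m,0,1)[0];ct=max(cts,key=cv2.contourArea)[:,0]
W=np.array([onz(c,p,.104) for p in ct]);T=(W-tcp)@R
print(np.c_[ct,T[:,[0,2]]*1e3])
```

```text
disc ((280.2530212402344, 172.1022491455078), (60.617958068847656, 61.024085998535156), 45.80740737915039) [0.5172 0.0615 0.082 ] d 0.040289395777127056
[[277.     169.      -1.9762  39.6122]
 [276.     170.      -2.5761  39.0108]
 [275.     170.      -3.1743  39.0112]
 [274.     170.      -3.7725  39.0116]
 [273.     170.      -4.3707  39.0121]
 [272.     171.      -4.9731  38.4097]
 [271.     172.      -5.5764  37.8065]
 [271.     173.      -5.581   37.2018]
 [271.     174.      -5.5857  36.5962]
 [270.     175.      -6.191   35.99  ]
 [270.     176.      -6.1961  35.3824]
 [270.     177.      -6.2013  34.7738]
 [270.     178.      -6.2064  34.1643]
 [271.     179.      -5.609   33.5533]
 [271.     180.      -5.6137  32.9418]
 [271.     181.      -5.6184  32.3293]
 [272.     182.      -5.019   31.7153]
 [272.     183.      -5.0232  31.1008]
 [273.     184.      -4.4223  30.4849]
 [274.     184.      -3.8172  30.4845]
 [275.     185.      -3.2149  29.8677]
 [276.     186.      -2.6116  29.2498]
 [277.     186.      -2.0055  29.2494]
 [278.     187.      -1.4007  28.6306]
 [279.     
[... 303 characters left out ...]
284.     184.       2.2334  30.4812]
 [284.     183.       2.2316  31.0967]
 [283.     182.       1.6258  31.7114]
 [283.     181.       1.6246  32.3249]
 [283.     180.       1.6234  32.9374]
 [283.     179.       1.6222  33.5489]
 [283.     178.       1.6209  34.1594]
 [282.     177.       1.0181  34.7692]
 [282.     176.       1.0174  35.3778]
 [282.     175.       1.0167  35.9854]
 [282.     174.       1.0159  36.592 ]
 [282.     173.       1.0152  37.1976]
 [281.     172.       0.4154  37.8026]
 [281.     171.       0.4151  38.4063]
 [281.     170.       0.4149  39.009 ]
 [280.     169.      -0.1831  39.6111]
 [279.     169.      -0.7808  39.6115]
 [278.     169.      -1.3785  39.6118]]
```

View pics/k2.png

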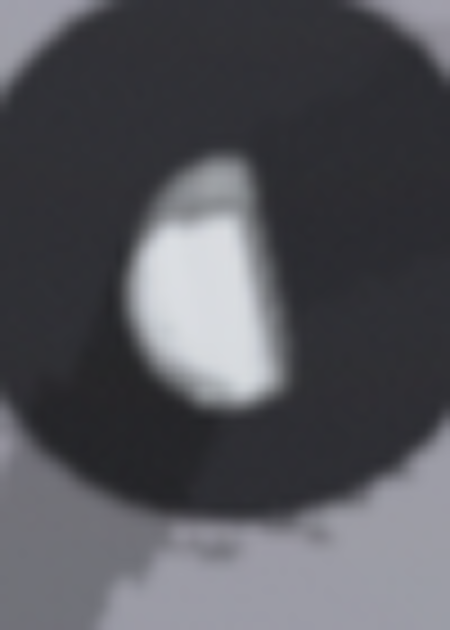

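The flat's outward normal lies at about +23° azimuth in the world, and the disc centre gives the shaft at (0.517, 0.0615). The disc measures 40 mm. Now I'll go to a viewing pose over the knob.

Run:
```python
from h import *
togo([.481,.324,.15],113)
```

```text
togo [1.86, -0.23, 29.87, 79.0] tcp [0.5248 0.0279 0.1478] az 12.0 q6 1.2759405520860567 t 8.6
```

Request:
move_arm(
  series=[
    [6,0,-2.5,1,-10],
    [6,0,-3.5,4,-20],
    [6,0.3,-3.5,8,-30],
    [6,0.6,-3.5,12,-40],
    [6,0.9,-3.5,16,-50],
    [6,1.2,-3.5,20,-60],
    [6,1.5,-3,24,-70],
    [6,1.8,-2,27.5,-80],
    [6,1.9,-1,29.5,-90],
    [6,1.9,-0.2,29.9,-100],
    [6,1.9,-0.2,29.9,-101],
    [6,1.9,-0.2,29.9,-101],
  ],
)

```text
t: 10.1
tcp_pos: [0.4816, 0.3244, 0.1504]
tcp_rot: [[-0.387, 0.001, -0.922], [0.922, 0.0, -0.387], [-0.0, -1.0, -0.001]]
ft_force: [0.3, -0.3, 0.5]
finger_gap: 0.0599
```

Run:
```python
from h import *
c=ctrl.get_calibration("wrist");s=ctrl.get_state();im=ctrl.get_image("wrist")
print(s["t"],s["tcp_pos"],s["tcp_rot"],s["qpos"])
cv2.imwrite("pics/l.png",im[:,:,::-1]); np.savez("l.npz",tcp=s["tcp_pos"],rot=s["tcp_rot"],**{k:np.array(v) for k,v in c.items()})
crop(im[:,:,::-1],220,140,340,280,4,"pics/l1.png")
im=ctrl.get_image("top");cv2.imwrite("pics/ltop.png",im[:,:,::-1])
```

```text
10.1 [0.4816 0.3244 0.1504] [[-0.387   0.0008 -0.9221]
 [ 0.9221  0.0003 -0.387 ]
 [-0.0001 -1.     -0.0008]] [ 0.4669  0.4493 -0.1365  0.9842 -0.0001  0.0696]
```

View pics/l.png

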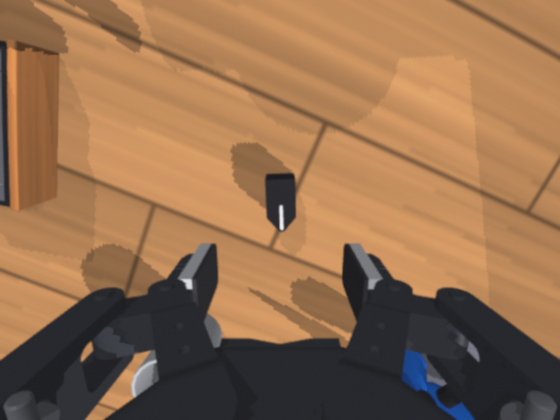

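View pics/l1.png

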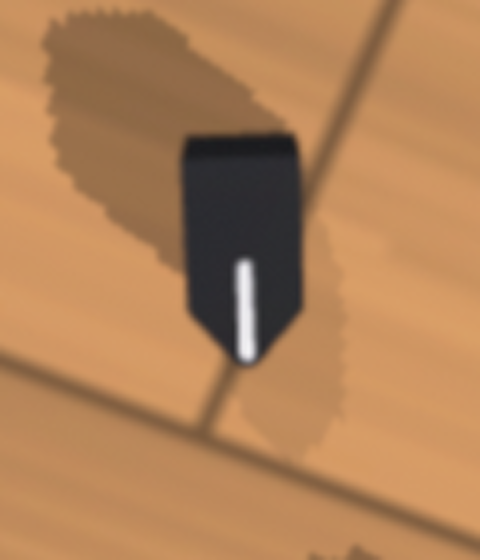

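Run:
```python
from h import *
c=dict(np.load("l.npz"));tcp=c["tcp"];R=c["rot"];
P=lambda x,y:onz(c,(220+(x+.5)/4-.5,140+(y+.5)/4-.5),.032)
a,b=P(244,262),P(248,356);v=b-a;print("line az",np.degrees(np.arctan2(v[1],v[0])))
for q in [((185,160),(190,308)),((300,160),(303,308))]:
    v=P(*q[1])-P(*q[0]);print("side az",np.degrees(np.arctan2(v[1],v[0])),np.linalg.norm(v))
n=P(247,364);l=P(184,160);r=P(300,160);print("nose",n,"rear",(l+r)/2,"w",np.linalg.norm(l-r),"len",np.linalg.norm(n-(l+r)/2))
u=(n-(l+r)/2);u/=np.linalg.norm(u);C=(l+r)/2+17*u/1e3;C2=n-.030*u;print(C,C2,np.degrees(np.arctan2(u[1],u[0])))
print("tool",R.T@(C-tcp),R.T@(C2-tcp))
```

```text
line az 25.128047479042326
side az 23.985251423190142 0.03281744521823535
side az 24.585692402760554 0.032828603236646804
nose [0.5072 0.3394 0.032 ] rear [0.4654 0.3207 0.032 ] w 0.024559281746976365 len 0.045799790148587614
[0.4809 0.3276 0.032 ] [0.4798 0.3271 0.032 ] 24.137158301874372
tool [ 0.0032  0.1184 -0.0005] [0.0032 0.1184 0.0007]
```

The knob is at (0.480, 0.3275) with its nose at about 24° azimuth. It measures 24.6 x 46 mm against the given 26 x 47. I'll descend and grip it.

Request:
move_arm(
  series=[
    [5,0.32,4,0,-1.5],
    [5,0.32,8,0,-1.5],
    [5,0.32,12,0,-1.5],
    [5,0.32,14.3,0,-1.5],
    [5,0.32,14.3,0,-1.5],
    [4,0.32,14.3,0,-1.5],
  ],
  squeeze=60,
)

```text
t: 10.95
tcp_pos: [0.4808, 0.3278, 0.008]
tcp_rot: [[-0.414, 0.001, -0.91], [0.91, 0.001, -0.414], [0.0, -1.0, -0.002]]
ft_force: [0.8, 0.4, -0.6]
finger_gap: 0.0399
```

Run:
```python
from h import *
s=ctrl.get_state();im=ctrl.get_image("wrist")
print(s["t"],s["tcp_pos"],s["ft_force"],s["finger_gap"])
crop(im[:,:,::-1],180,140,380,340,3,"pics/m.png")
```

```text
10.95 [0.4808 0.3278 0.008 ] [ 0.7895  0.4336 -0.6431] 0.03991603023356317
```

View pics/m.png

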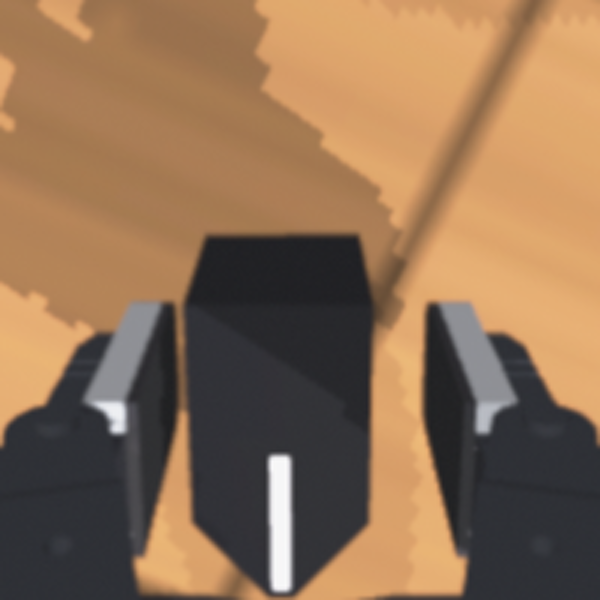

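Run:
```python
from h import *
for n in "fgjkl":
    c=dict(np.load(n+".npz"));R=c["rot"];o,d=ray(c,(float(c["cx"]),float(c["cy"])));print(n,R.T@(o-c["tcp"]),R.T@d)
c=ctrl.get_calibration("wrist");s=ctrl.get_state();R=s["tcp_rot"];o,d=ray(c,(float(c["cx"]),float(c["cy"])));print(R.T@(o-s["tcp_pos"]),R.T@d)
```

```text
f [-0.0004 -0.1426  0.0677] [ 0.0005  0.9661 -0.2582]
g [-0.0004 -0.1426  0.0677] [ 0.0005  0.9661 -0.2582]
j [-0.0005 -0.1425  0.0677] [ 0.0004  0.9661 -0.2582]
k [-0.0004 -0.1426  0.0677] [ 0.0004  0.9661 -0.2582]
l [ 0.0024 -0.1426  0.0653] [ 0.0003  0.9658 -0.2594]
[ 0.0024 -0.1426  0.0652] [ 0.0003  0.9657 -0.2595]
```

The wrist calibration carries a constant world offset: the camera's pose in the tool frame shifts with azimuth. I'll solve for that offset and correct the measured points.

Run:
```python
from h import *
A=[];b=[]
obs=[(-63.7,-.0024,.0655)]
for n in "fgjkl":
    c=dict(np.load(n+".npz"));R=c["rot"];o,d=ray(c,(0,0));q=R.T@(o-c["tcp"]);obs.append((np.degrees(np.arctan2(R[1,0],R[0,0])),q[0],q[2]))
for az,x,z in obs:
    a=np.radians(az);cx,sx=np.cos(a),np.sin(a)
    A+= [[1,0,cx,sx],[0,1,-sx,cx]];b+=[x,z]
s,res,_,_=np.linalg.lstsq(np.array(A),np.array(b),rcond=None);print("cam tool",s[:2],"world off",s[2:],res)
w=s[2:]
for nm,p in dict(hole=(.5359,-.0261),shaft=(.5172,.0615),knob=(.480,.3275)).items(): print(nm,np.array(p)-w)
```

```text
cam tool [0.     0.0653] world off [-0.0009  0.0022] [0.]
hole [ 0.5368 -0.0283]
shaft [0.5181 0.0593]
knob [0.4809 0.3253]
```

The corrected offsets explain the knob sitting 2.3 mm off centre, and the pin fit is consistent with them too. I'll shift and close.

Request:
move_arm(
  series=[
    [4,-0.23,0.1,0.1,0],
    [4,-0.23,0.1,0.1,0],
    [2,-0.23,0.1,0.1,0],
    [2,-0.23,0.1,0.1,0],
    [2,-0.23,0.1,0.1,0],
    [2,-0.23,-2,0.1,0],
    [2,-0.23,-6,0.1,0],
    [2,-0.23,-11,0.1,0],
    [2,-0.23,-13,0.1,0],
    [2,-0.23,-13,0.1,0],
  ],
  squeeze=80,
)

```text
t: 12.25
tcp_pos: [0.4809, 0.3256, 0.1383]
tcp_rot: [[-0.415, 0.003, -0.91], [0.91, 0.001, -0.415], [0.0, -1.0, -0.003]]
ft_force: [-0.2, 0.2, -0.7]
finger_gap: 0.0246
```

```bash
cat >> h.py <<'E'
WOFF=np.array([-.0009,.0022,0])
def wcal():
    c=dict(ctrl.get_calibration("wrist"));R=np.array(c["R"]);o=-R.T@np.array(c["t"])-WOFF;c["t"]=-R@o;return c
def shot(n,cr=None):
    c=wcal();s=ctrl.get_state();im=ctrl.get_image("wrist")[:,:,::-1]
    print("t",s["t"],s["tcp_pos"],"F",s["ft_force"],"M",s["wrist_torque"],"gap",s["finger_gap"])
    cv2.imwrite(f"pics/{n}.png",im);np.savez(n+".npz",tcp=s["tcp_pos"],rot=s["tcp_rot"],**{k:np.array(v) for k,v in c.items()})
    if cr: crop(im,*cr,f"pics/{n}_c.png")
E
python3 - <<'E'
from h import *
shot("n",(200,140,360,340,3))
E
```

```text
t 12.25 [0.4809 0.3256 0.1383] F [-0.2339  0.2128 -0.7191] M [ 0.0092  0.0095 -0.0204] gap 0.02460101766071103
```

View pics/n_c.png

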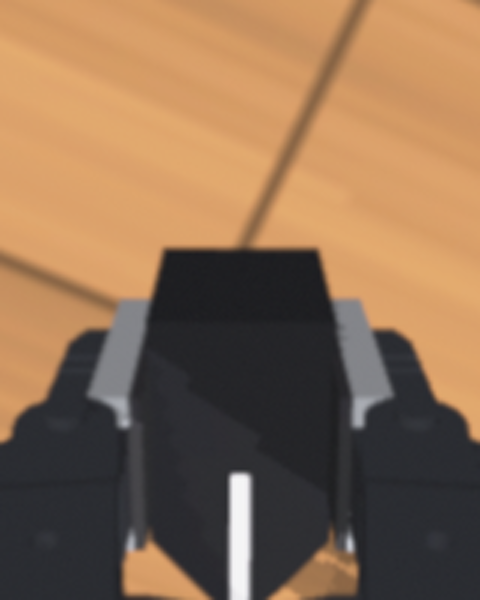

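Run:
```python
from h import *
c=dict(np.load("n.npz"));tcp=c["tcp"];R=c["rot"]
def tl(px,y):
    o,dd=ray(c,px);rt=R.T@(o-tcp);rd=R.T@dd
    return rt+(y-rt[1])/rd[1]*rd
P=lambda x,y:(200+(x+.5)/3-.5,140+(y+.5)/3-.5)
for y in(-.024,-.026): print(tl(P(240,322),y),tl(P(148,322),y),tl(P(332,322),y))
print("bottom rear",tl(P(240,249),.007),tl(P(163,249),.007),tl(P(318,249),.007))
v=tl(P(240,590),-.025)-tl(P(240,475),-.025);print("line",v)
# target: shaft (.5181,.0593), az 113
togo([.5181,.0593,.150],113)
```

```text
[ 0.0001 -0.024   0.0153] [-0.0125 -0.024   0.0153] [ 0.0126 -0.024   0.0153]
[ 0.0001 -0.026   0.0161] [-0.0123 -0.026   0.0161] [ 0.0124 -0.026   0.0161]
bottom rear [0.0001 0.007  0.0154] [-0.0129  0.007   0.0154] [0.0132 0.007  0.0154]
line [-0.     -0.     -0.0193]
togo [-25.78, -1.33, 7.55, 1.5] tcp [0.48   0.3252 0.1368] az 114.5 q6 0.0419707748942063 t 12.3
```

Run:
```python
from h import *
togo([.5535,.0743,.150],113)
```

```text
togo [-25.88, -1.33, 3.71, 1.5] tcp [0.48   0.3252 0.1368] az 114.5 q6 0.0419707748942063 t 12.3
```

Request:
move_arm(
  series=[
    [2,-3,-1.3,0.5,0],
    [2,-8,-1.3,1,1.5],
    [2,-13,-1.3,2,1.5],
    [2,-18,-1.3,2.8,1.5],
    [2,-22,-1.3,3.4,1.5],
    [2,-25,-1.3,3.7,1.5],
    [2,-25.9,-1.3,3.7,1.5],
    [2,-25.9,-1.3,3.7,1.5],
    [2,-25.9,-1.3,3.7,1.5],
  ],
)

```text
t: 13.42
tcp_pos: [0.553, 0.0751, 0.1493]
tcp_rot: [[-0.391, -0.001, -0.92], [0.92, 0.0, -0.391], [0.001, -1.0, 0.001]]
ft_force: [0.5, 0.6, -0.7]
finger_gap: 0.0248
```

Run:
```python
from h import *
shot("o",(225,90,345,250,4))
```

```text
t 13.425 [0.553  0.0751 0.1493] F [ 0.5107  0.5512 -0.6588] M [-0.0086 -0.0246  0.02  ] gap 0.024840302434343157
```

View pics/o.png

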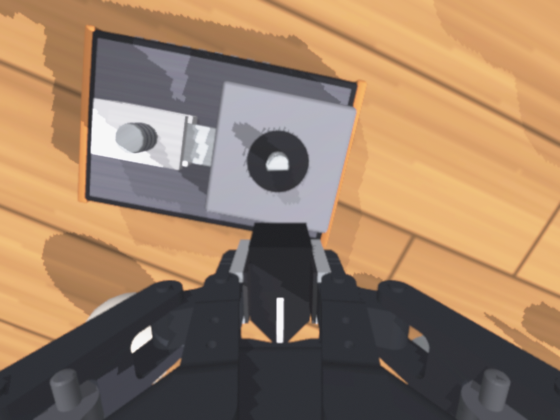

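View pics/o_c.png

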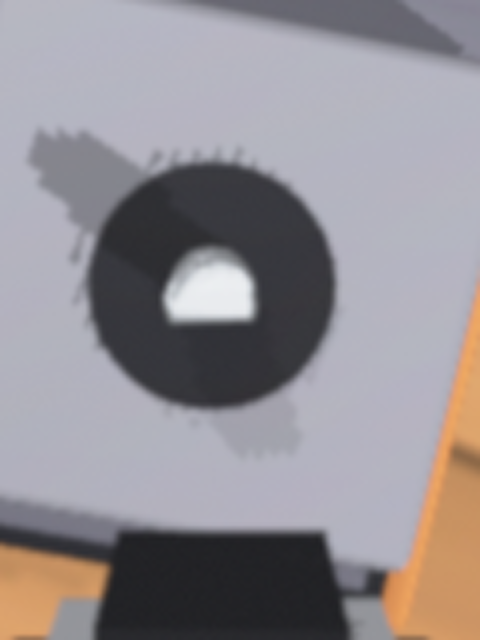

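Run:
```python
from h import *
c=dict(np.load("o.npz"));tcp=c["tcp"];R=c["rot"];im=cv2.imread("pics/o.png");g=cv2.cvtColor(im,6)
m=(g<90).astype(np.uint8);m[:128]=0;m[195:]=0;m[:,:245]=0;m[:,312:]=0
ct=max(cv2.findContours(m,0,1)[0],key=cv2.contourArea);e=cv2.fitEllipse(cv2.convexHull(ct))
X=onz(c,e[0],.082);print("disc",e,X,R.T@(X-tcp))
m=(g>170).astype(np.uint8);m[:150]=0;m[175:]=0;m[:,:262]=0;m[:,292:]=0
ct=max(cv2.findContours(m,0,1)[0],key=cv2.contourArea)[:,0]
T=np.array([R.T@(onz(c,p,.104)-tcp) for p in ct])*1e3
print("x",T[:,0].min(),T[:,0].max(),"z",T[:,2].min(),T[:,2].max())
lo={}
for p,t in zip(ct,T): lo[p[0]]=min(lo.get(p[0],1e9),t[2])
print({k:round(float(v),2) for k,v in sorted(lo.items())})
P=lambda x,y:R.T@(onz(c,(225+(x+.5)/4-.5,90+(y+.5)/4-.5),.104)-tcp)
a,b=P(170,325),P(252,320.5);print(a,b,np.degrees(np.arctan2(b[2]-a[2],b[0]-a[0])))
```

```text
disc ((277.2961120605469, 160.85386657714844), (60.534584045410156, 61.05765914916992), 126.63374328613281) [0.5178 0.0585 0.082 ] [-0.0015  0.0673  0.0389]
x -7.586176909442214 4.487905404931185 z 36.70658058111829 45.13185561608206
{np.int32(267): 37.93, np.int32(268): 37.32, np.int32(269): 36.72, np.int32(270): 36.71, np.int32(271): 36.71, np.int32(272): 36.71, np.int32(273): 36.71, np.int32(274): 36.71, np.int32(275): 36.71, np.int32(276): 36.71, np.int32(277): 36.71, np.int32(278): 36.71, np.int32(279): 36.71, np.int32(280): 36.71, np.int32(281): 36.71, np.int32(282): 36.71, np.int32(283): 36.71, np.int32(284): 36.71, np.int32(285): 36.71, np.int32(286): 37.31, np.int32(287): 37.31}
[-0.0075  0.0453  0.0356] [0.0049 0.0453 0.0362] 3.113118376032363
```

The shaft axis in the tool frame is (-1.5, 38.9) mm, and the disc and the D top agree. The flat faces the nose within 3°. I'll align above the shaft.

Request:
move_arm(
  series=[
    [2,-0.1,0,2,-2],
    [2,-0.16,0,4,-2],
    [2,-0.16,1,4.04,-2],
    [2,-0.16,2,4.04,-2],
    [2,-0.16,2.8,4.04,-2],
    [2,-0.16,2.8,4.04,-2],
    [2,-0.16,2.8,4.04,-2],
  ],
)

```text
t: 14.35
tcp_pos: [0.5173, 0.0569, 0.1218]
tcp_rot: [[-0.423, 0.0, -0.906], [0.906, 0.0, -0.423], [-0.0, -1.0, -0.0]]
ft_force: [0.8, -0.2, -0.3]
finger_gap: 0.0248
```

Run:
```python
from h import *
shot("p",(220,170,340,300,4.5))
c=dict(np.load("o.npz"));R=c["rot"]
p=c["tcp"]+R@np.array([-.0015,0,.0389]);print("shaft",p); s=ctrl.get_state();R=s["tcp_rot"];k=s["tcp_pos"]+R@np.array([.0001,0.007,-.0015]);print("knob bottom",k,"err tool",R.T@(p-k))
```

```text
t 14.35 [0.5173 0.0569 0.1218] F [ 0.8096 -0.2049 -0.2805] M [-0.0083 -0.0001  0.0047] gap 0.02477439286517966
shaft [0.5178 0.0585 0.1493]
knob bottom [0.5187 0.0576 0.1149] err tool [ 0.0012 -0.0344  0.0004]
```

View pics/p_c.png

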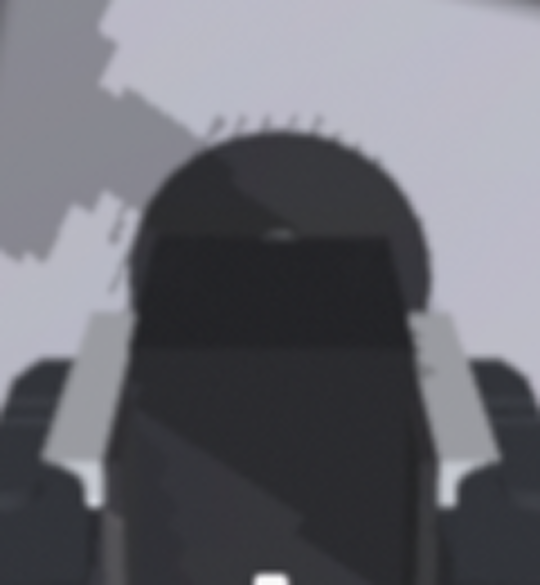

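The disc is about 1.2 mm to +x of the knob, and the pose arithmetic gives the same. I'll correct and descend onto the shaft.

Request:
move_arm(
  series=[
    [2,0.11,0,0.04,0],
    [2,0.11,0.3,0.04,0],
    [2,0.11,0.6,0.04,0],
    [2,0.11,0.9,0.04,0],
    [2,0.11,1.2,0.04,0],
    [2,0.11,1.4,0.04,0],
    [2,0.11,1.4,0.04,0],
  ],
)

```text
t: 15.28
tcp_pos: [0.5164, 0.0577, 0.1077]
tcp_rot: [[-0.422, 0.0, -0.906], [0.906, 0.0, -0.422], [-0.0, -1.0, -0.0]]
ft_force: [1.0, -0.4, -1.1]
finger_gap: 0.0246
```

Run:
```python
from h import *
shot("q",(220,170,340,300,4.5))
p=np.array([.5178,.0585,.104]); s=ctrl.get_state();R=s["tcp_rot"];k=s["tcp_pos"]+R@np.array([.0001,0.007,-.0015]);print("knob bottom",k,"err tool",R.T@(p-k))
```

```text
t 15.275 [0.5164 0.0577 0.1077] F [ 1.0499 -0.3894 -1.1245] M [ 0.055  -0.2341 -0.0204] gap 0.024582043577343927
knob bottom [0.5177 0.0584 0.1008] err tool [ 0.     -0.0032 -0.0001]
```

View pics/q_c.png

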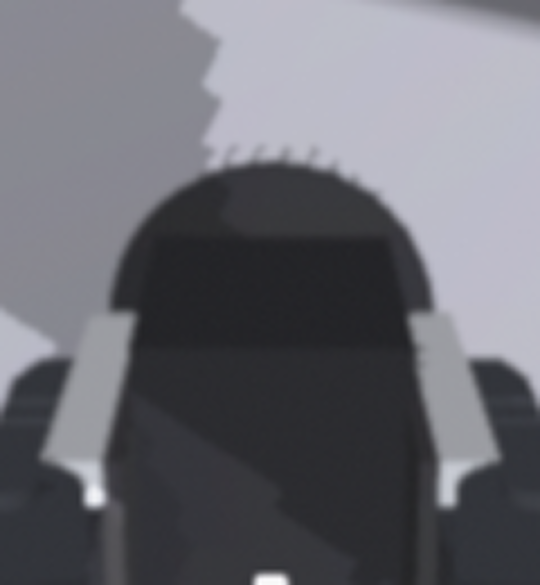

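The knob has passed 3 mm below the shaft top with about 1 N of force, so it is on the shaft. I'll push further.

Request:
move_arm(
  series=[
    [2,0,0.3,0,0],
    [2,0,0.6,0,0],
    [2,0,0.9,0,0],
    [2,0,1.1,0,0],
    [2,0,1.1,0,0],
  ],
)

```text
t: 15.95
tcp_pos: [0.5164, 0.0577, 0.0967]
tcp_rot: [[-0.422, 0.0, -0.906], [0.906, 0.0, -0.422], [0.0, -1.0, -0.0]]
ft_force: [3.7, 1.2, -2.1]
finger_gap: 0.0246
```

Run:
```python
from h import *
shot("r",(220,170,340,300,4.5))
p=np.array([.5178,.0585,.104]); s=ctrl.get_state();R=s["tcp_rot"];k=s["tcp_pos"]+R@np.array([.0001,0.007,-.0015]);print("knob bottom",k,"err tool",R.T@(p-k))
```

```text
t 15.95 [0.5164 0.0577 0.0967] F [ 3.6659  1.242  -2.1441] M [ 0.2308 -0.614   0.0068] gap 0.024607507619341183
knob bottom [0.5177 0.0584 0.0897] err tool [ 0.     -0.0143 -0.0001]
```

View pics/r_c.png

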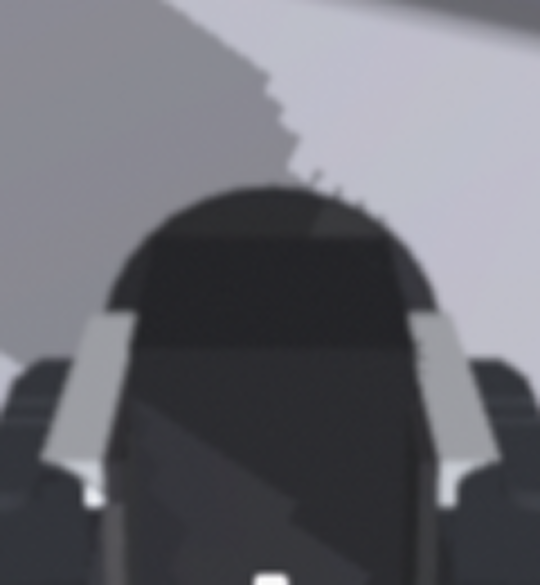

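The knob feels a side force of about 3.9 N towards -z of the tool. I'll ease that by 0.5 mm and press on.

Request:
move_arm(
  series=[
    [2,0,0,-0.05,0],
    [2,0,0.15,-0.05,0],
    [2,0,0.3,-0.05,0],
    [2,0,0.3,-0.05,0],
    [2,0,0.45,-0.05,0],
    [2,0,0.55,-0.05,0],
    [2,0,0.55,-0.05,0],
  ],
)

```text
t: 16.88
tcp_pos: [0.5166, 0.0578, 0.0916]
tcp_rot: [[-0.422, 0.0, -0.906], [0.906, -0.0, -0.422], [-0.0, -1.0, 0.0]]
ft_force: [-1.9, 0.2, 7.0]
finger_gap: 0.0243
```

Run:
```python
from h import *
shot("s",(220,170,340,300,4.5))
```

```text
t 16.875 [0.5166 0.0578 0.0916] F [-1.866   0.2197  6.975 ] M [ 0.0042  0.3404 -0.0258] gap 0.024277085579198235
```

View pics/s_c.png

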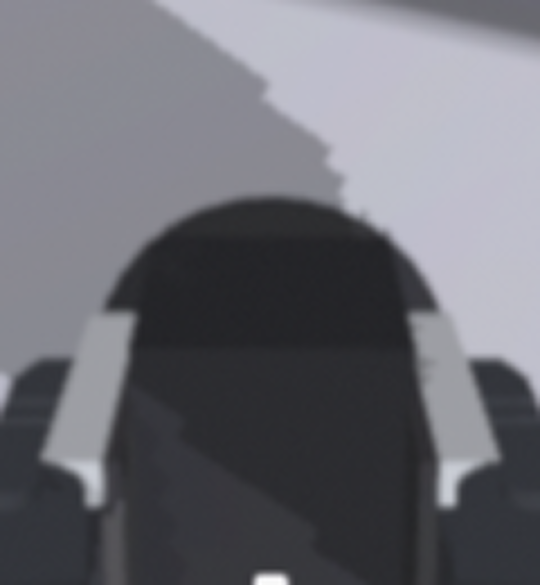

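The vertical force is about 7.5 N, which matches roughly half the spring travel. I'll press to the stop.

Request:
move_arm(
  series=[
    [2,0,0.1,0.02,0],
    [2,0,0.2,0.02,0],
    [2,0,0.2,0.02,0],
    [2,0,0.2,0.02,0],
  ],
)

```text
t: 17.42
tcp_pos: [0.5166, 0.0578, 0.0902]
tcp_rot: [[-0.422, 0.001, -0.906], [0.906, 0.0, -0.422], [-0.0, -1.0, -0.001]]
ft_force: [-3.1, 0.9, 13.2]
finger_gap: 0.0246
```

Request:
move_arm(
  series=[
    [2,0,0.05,0,0],
    [2,0,0.1,0,0],
    [2,0,0.1,0,0],
    [2,0,0.1,0,0],
  ],
)

```text
t: 17.92
tcp_pos: [0.5168, 0.0578, 0.0899]
tcp_rot: [[-0.422, 0.001, -0.906], [0.906, -0.0, -0.422], [-0.001, -1.0, -0.001]]
ft_force: [-6.9, 1.6, 23.2]
finger_gap: 0.0245
```

Run:
```python
from h import *
shot("u",(220,170,340,300,4.5))
for n in("scene","top"):
    im=ctrl.get_image(n);cv2.imwrite(f"pics/u_{n}.png",im[:,:,::-1])
im=cv2.imread("pics/u_scene.png");crop(im,250,140,390,270,4.5,"pics/u_s.png")
im=cv2.imread("pics/u_top.png");crop(im,200,180,320,280,5,"pics/u_t.png")
```

```text
t 17.925 [0.5168 0.0578 0.0899] F [-6.8982  1.6198 23.1643] M [ 0.0564  1.323  -0.0717] gap 0.02446444183975937
```

View pics/u.png

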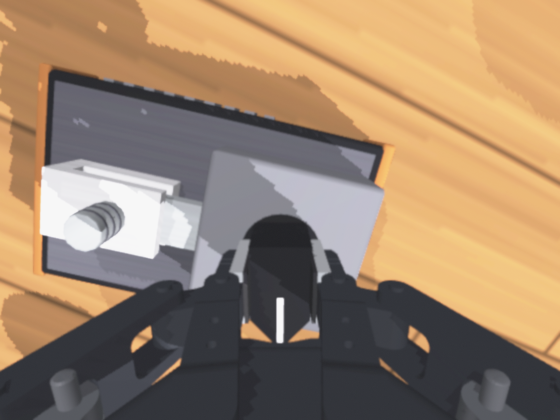

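View pics/u_s.png

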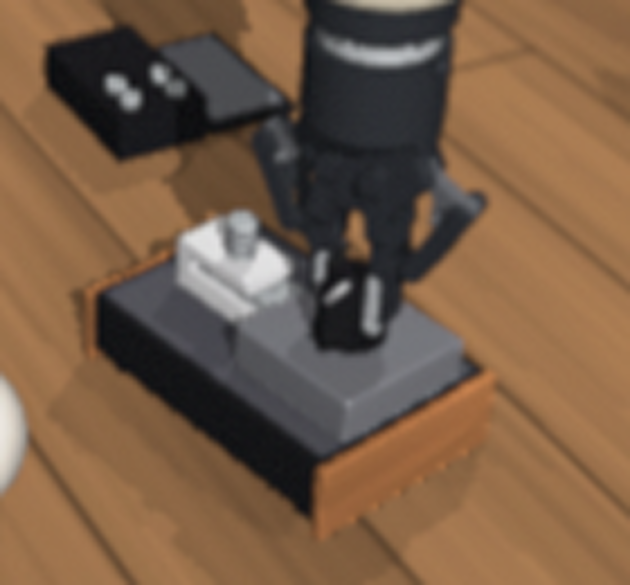

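View pics/u_t.png

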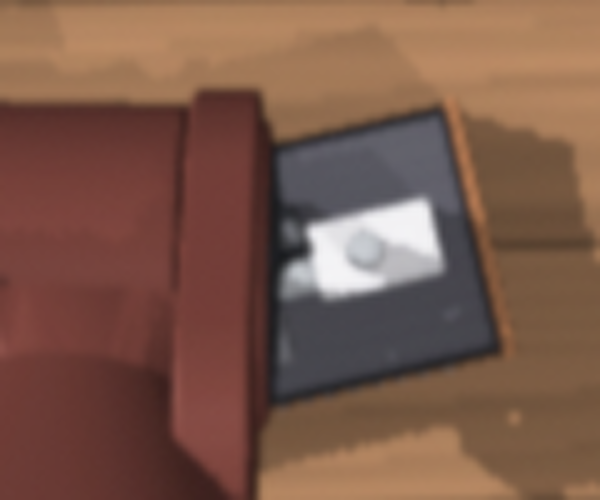

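Request:
move_arm(
  series=[
    [2,0,-0.03,0.03,0],
    [2,0,-0.03,0.03,0],
    [2,0,-0.03,0.03,0],
  ],
)

```text
t: 18.45
tcp_pos: [0.5167, 0.0578, 0.09]
tcp_rot: [[-0.423, 0.002, -0.906], [0.906, 0.0, -0.423], [-0.001, -1.0, -0.002]]
ft_force: [-4.4, 0.5, 19.2]
finger_gap: 0.0244
```

Run:
```python
from h import *
shot("v",(30,140,210,270,4))
c=dict(np.load("v.npz"));R=c["rot"]
for z in (.082,.106):
    print(z,proj(c,[.5368,-.0283,z]))
```

```text
t 18.45 [0.5167 0.0578 0.09  ] F [-4.42    0.4858 19.1573] M [0.2182 0.9561 0.0188] gap 0.024425206896785567
0.082 [109.9533 216.7955]
0.106 [ 81.6106 233.277 ]
```

View pics/v_c.png

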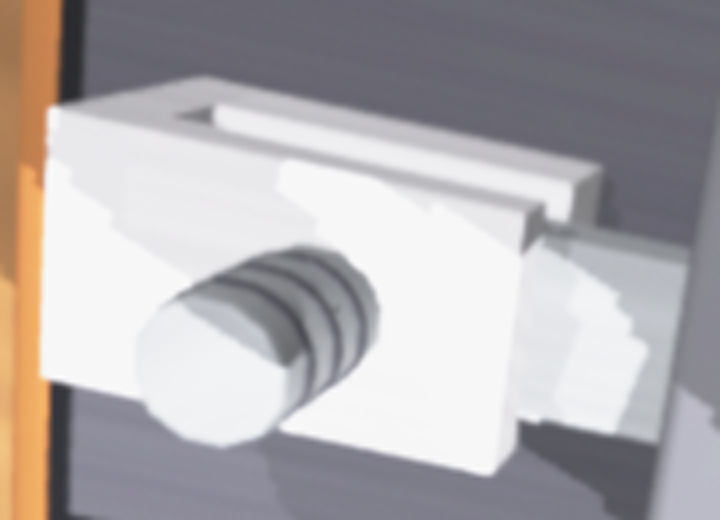

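The head sits flush on the fork and the pin is upright: its base is at about (108,221) and was predicted at (110,217). The knob is gripped and held at the stop with about 19 N, so I'll hand in.

Run:
```python
from bench import ctrl
print(ctrl.finish_job())
s=ctrl.get_state();print(s["t"],s["tcp_pos"],s["ft_force"],s["finger_gap"])
```

```text
the job is handed in; nothing more can be done
None
the job is handed in; nothing more can be done
```

I put the pin through the fork and tongue, pushed the knob flat-to-flat onto the shaft and pressed it down. I handed in at about 18.5 s, still gripping the knob; no verdict was reported.

**Pin:** The last close-up shows it upright with its head flush on the fork. Its base and top were 3–5 pixels (about 2 mm) from where I predicted them.

**Knob:** The nose lies over the flat within about 3°. The upward force was about 7.5 N roughly halfway down. It then jumped from 13 to 23 N over 0.3 mm, which I read as the end stop. I eased back to hold about 19 N with an 80 N grip setting, leaving 4.4 N sideways on the wrist. I could not see the shaft's travel directly, and my knob height was about 1 mm lower than the geometry predicted, probably from slight slip in the grip.

**Calibration:** The wrist camera's position was off by a constant 2.4 mm sideways in the world frame. I worked this out before gripping the knob and corrected for it. The pin had already gone in without resistance.

**Bowl, cup and ball:** The arm's paths stayed clear of them. I did not measure their positions again at the end.

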